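# Lay the breakfast tray with the handleless pots

### The job

Lay the breakfast tray: stand each of the four white pots without a handle upright on the cork mat of its own shape and size (big round, small round, square, oblong), well centred and squared up with the mat's edges. The mug and the square jug, the two look-alikes with ear handles, do not belong on the tray: leave them standing where they are.

Things in the scene. Friction and masses are not known exactly. Their poses are not given: they have to be found in the camera images.
- big_round_pot: white ceramic pot, large, round, straight-sided, open at the top, no handle: diameter 60 mm, height 62 mm, wall 4 mm. It belongs on the big round mat. Origin: centre of the underside, z up. Stands loose and upright on the table.
- small_round_pot: white ceramic pot, small, round, straight-sided, open at the top, no handle: diameter 36 mm, height 50 mm, wall 4 mm. It belongs on the small round mat. Origin: centre of the underside, z up. Stands loose and upright on the table.
- square_pot: white ceramic pot, square, open at the top, no handle: 52 x 52 mm, height 55 mm, wall 4 mm. It belongs on the square mat. Origin: centre of the underside, z up. Stands loose and upright on the table. x and y are square to its sides.
- oblong_pot: white ceramic pot, oblong, open at the top, no handle: 80 mm along its x, 40 mm along its y, height 50 mm, wall 4 mm. It belongs on the oblong mat, long side along the mat's long side. Origin: centre of the underside, z up. Stands loose and upright on the table.
- mug: look-alike to be left alone: white ceramic mug, round, diameter 60 mm, height 62 mm, with an ear handle that reaches 58 mm from its centre towards its own +x. Origin: centre of the underside, z up. Stands loose and upright on the table.
- square_jug: look-alike to be left alone: white ceramic square jug, 52 x 52 mm, height 55 mm, with an ear handle that reaches 54 mm from its centre towards its own +x. Origin: centre of the underside, z up. Stands loose and upright on the table.
- mat_big_round: big round cork mat, diameter 80 mm. All four mats are fixed, 4 mm thick, and lie in one dark wooden tray (fixed, 244 mm square, rim 18 mm above the table, 6 mm thick) in a two by two pattern, 110 mm from centre to centre along the tray's sides; mat tops are 10 mm above the table. Origin: centre of the mat's underside, z up; its x and y axes lie along the tray's sides.
- mat_small_round: small round cork mat, diameter 54 mm, in the same tray, 4 mm thick, top 10 mm above the table. Origin: centre of its underside, z up.
- mat_square: square cork mat, 72 x 72 mm, sides along its x and y, in the same tray, 4 mm thick, top 10 mm above the table. Origin: centre of its underside, z up.
- mat_oblong: oblong cork mat, 96 mm along its x, 60 mm along its y, in the same tray, 4 mm thick, top 10 mm above the table. Origin: centre of its underside, z up.

How it is judged (in metres and radians):
At the end, for the whole second after the job is handed in: Each handleless pot stands upright (0.1 rad) and at rest on the mat of its shape, centre within 12 mm of the mat's; square and oblong pots within 0.2 rad of their mats' edges (oblong lengthwise); mug and square jug upright, within 30 mm of where they were (horizontal distance between big_round_pot and mat_big_round below 0.012 m and z of big_round_pot in the frame of mat_big_round between 0.001 and 0.008 m and angle between each of big_round_pot, small_round_pot, square_pot, oblong_pot, mug, square_jug's own z axis and vertical below 0.1 rad and linear speed of each of big_round_pot, small_round_pot, square_pot, oblong_pot below 0.02 m/s and angular speed of each of big_round_pot, small_round_pot, square_pot, oblong_pot below 0.2 rad/s and horizontal distance between small_round_pot and mat_small_round below 0.012 m and z of small_round_pot in the frame of mat_small_round between 0.001 and 0.008 m and horizontal distance between square_pot and mat_square below 0.012 m and z of square_pot in the frame of mat_square between 0.001 and 0.008 m and horizontal distance between oblong_pot and mat_oblong below 0.012 m and z of oblong_pot in the frame of mat_oblong between 0.001 and 0.008 m and (angle between the x axis of square_pot and the x axis of mat_square, either way round below 0.2 rad or angle between the x axis of square_pot and the y axis of mat_square, either way round below 0.2 rad) and angle between the x axis of oblong_pot and the x axis of mat_oblong, either way round below 0.2 rad and distance of each of mug, square_jug from where it was at the start of the episode below 0.03 m); the robot touches nothing.
It fails at once if the mug with the handle is shifted by more than 30 mm or tipped (distance of mug from where it was at the start of the episode above 0.03 m or angle between mug's own z axis and vertical above 0.3 rad).
It fails at once if the square jug with the handle is shifted by more than 30 mm or tipped (distance of square_jug from where it was at the start of the episode above 0.03 m or angle between square_jug's own z axis and vertical above 0.3 rad).
It also fails if it takes over 104 s, if anything falls off the work surface, if the arm or the gripper's body presses on something with over 40 N, if the wrist force passes 120 N, or if a joint passes its speed limit or range.

### The arm

A 6-joint arm with a two-finger parallel gripper is mounted at the origin on the work surface. World frame = base frame: x ahead of the robot, y to its left, z up, the work surface at z = 0. Lengths are in mm, angles in rad, forces in N, time in s.
With the tool pointing down it reaches from about 275 to 825 mm from the base axis. Payload 4.9 kg.
Tool frame: the origin (TCP) lies at the very end of the fingers, on their centre line; the grasp point (between the pads) lies 19 mm behind it; z points along the fingers, y is the line along which they close (so a half turn about z gives the same grasp; the last joint's range is limited). The gripper opens to 85 mm and grips with 20 to 120 N. Pads are 22 mm wide; open, the fingers measure 114 mm over their backs; the gripper's body (76 mm by 85 mm) begins 54 mm behind the grasp point. The pads swing forward as they close: fully open they stand 13 mm farther back than shut.
Start: joints at [0.981, 0.326, -0.193, 1.052, 0, 1.437], TCP at [242.097, 493.87, 231.281] pointing down, gripper open.
Joint ranges: [-2.65, 2.65], [-0.97, 1.79], [-1.3, 1.35], [-1.93, 2.1], [-1.47, 1.37], [-3.14, 3.14]. Speed limits (rad/s): [2.57, 2.57, 3.14, 3.14, 3.14, 3.14].

### API

Orientations are given as [roll, pitch, yaw] about the fixed x, y, z axes, in that order (R = Rz(yaw) Ry(pitch) Rx(roll)).
In Python, from station import * gives the robot as it stands.
- The arm moves only by the tool play_rows, never from a script. Its argument "series" is a list of rows, each an object with "travel": the shift along the world's x, y, z in units of 25 mm (1.0 is 25 mm), a list of three; "angular": the turn, a rotation vector about the world's x, y, z in rad, a list of three; "fingers": the finger opening in mm, from 0 to 85.4. In form: [{"travel": [tx, ty, tz], "angular": [wx, wy, wz], "fingers": fingers}, ...]. A call has 1 to 10 rows; each row is the pose to reach, as a shift and turn from the pose commanded when the call began; what a row does not reach only later rows make up. A row lasts 1/10 s, in which the tool goes at most 50 mm and 8.59 degrees, less where a joint would pass 70% of its speed; a pose out of reach is approached as far as the arm can. A call with a gripper value outside its range is refused whole. The fingers move at their own pace and stop on an object; the grip force is fixed at half the most. Time passes only in rows, so rows that repeat a pose let the fingers close. It gives the time, the measured TCP pose, the force, the opening and the grip force at its end, in the units of the state.
- state(): the state, without advancing time (a new reading comes with each control period).
- camera(name): name is "side" or "top" or "wrist"; returns the picture (420x560x3 uint8, red, green, blue); there is no depth.
- camera_params(name): a dict with "mtx" (3x3 intrinsics, pixels), "position" and "orientation" of the camera in the world. Camera axes: x right, y up, looking along -z (the intrinsics and any distortion apply to the point x, -y, -z); pixel columns grow to the right and rows downward; lengths in mm; the calibration is good to about 2 mm. A picture is of the moment at which its call begins: read the wrist's pose just before it. camera_params takes no time and is no camera call; for the wrist camera it gives the pose at the moment of the call.
- job_done(): hands the job in; it is judged then, once.
The state is a dict: "clock": time; "joint_positions": joint angles; "qvel": joint speeds; "joint_torque": joint torques, N m; "ee_pos": TCP position; "eef_rot": TCP orientation; "contact_force": force on the tool from outside, world axes, zero at the start; "moment": the same for the moment, N m; "grip_width": opening from 0.0 (shut) to 1.0 (fully open); "grip_force": force on a finger pad.
Only numpy, scipy, OpenCV 4.12 (cv2) and the standard library are available. Lean on these libraries where they do the work, as an engineer would, in place of code of your own. Each camera call takes 0.05 s, during which the arm holds its last target. There are 200 camera calls.

## Working session

There is one attempt and no reset: what is moved stays moved. The work goes in short steps, Python scripts to look and compute and a tool call to move; the robot and the scene stay as the last step left them, time stands still between calls to the robot, and variables do not carry over. Pictures are saved under pics/ and viewed, at most 14 in all, crops included, and the job is handed in when it is done.

Besides the shell and the picture viewer there is one more tool, called after ">>>" as name(argument=value, ...) on one line, values as JSON. play_rows: Moves the arm, as the interface text tells. Its arguments: {"type":"object","properties":{"series":{"type":"array","items":{"type":"object","properties":{"travel":{"type":"array","items":{"type":"number"}},"angular":{"type":"array","items":{"type":"number"}},"fingers":{"type":"number"}}}}},"required":["series"]}

```bash
mkdir -p pics; ls
python3 - <<'E'
from station import *
import cv2
s=state();print(s)
for n in ("top","side"):
    cv2.imwrite(f"pics/{n}0.png",cv2.cvtColor(camera(n),cv2.COLOR_RGB2BGR));print(n,camera_params(n))
E
```

```text
pics
{'clock': 0.0, 'joint_positions': array([ 9.80800198e-01,  3.26954048e-01, -1.93601217e-01,  1.05201009e+00,
       -7.81667374e-06,  1.43659640e+00]), 'qvel': array([ 0.00010102,  0.00063255,  0.00272671, -0.00087365,  0.00047342,
       -0.00141366]), 'joint_torque': array([-1.14819490e-03, -4.43403161e+01,  2.62438542e+01,  1.55880419e-02,
       -2.03302038e-04, -3.98797198e-06]), 'ee_pos': array([241.7545099 , 493.35481783, 230.48973246]), 'eef_rot': array([-3.13983849e+00, -2.28945033e-04,  2.68579625e+00]), 'contact_force': array([-0.7313842 , -0.27470597,  0.3612142 ]), 'moment': array([-8.26798365e-05,  4.55848310e-03,  3.85948107e-02]), 'grip_force': 0.0, 'grip_width': 0.9997389230943049}
top {'mtx': array([[516.11702603,   0.        , 281.34601546],
       [  0.        , 516.11702603, 203.46426175],
       [  0.        ,   0.        ,   1.        ]]), 'position': array([4.15164855e+02, 2.41383418e-01, 1.54935075e+03]), 'orientation': array([ 0.08008529,  0.0130642 , -1.58185866])}
side {'mtx': array([[522.57946909,   0.        , 282.77030733],
       [  0.        , 522.57946909, 215.8331958 ],
       [  0.        ,   0.        ,   1.        ]]), 'position': array([ 225.24311205, -853.6316405 ,  880.47894298]), 'orientation': array([ 0.83081715,  0.01998554, -0.37287411])}
```

View pics/top0.png

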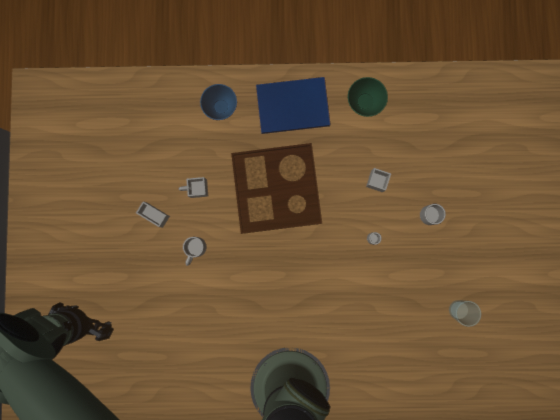

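View pics/side0.png

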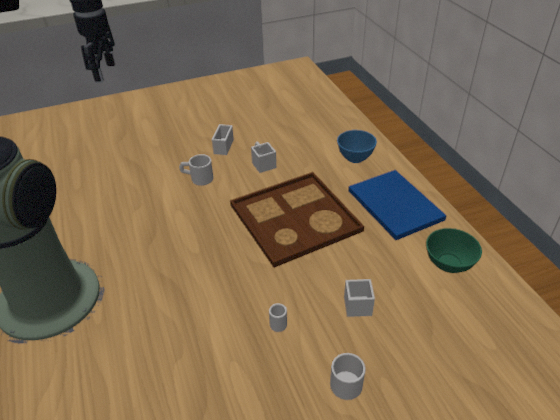

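The pots without handles are the oblong one at px (152,214), the square one at (378,180), the small round one at (374,239) and the big round one at (433,214). The jug at (196,188) and the mug at (194,247) both have ears. In the tray the oblong mat is at (256,172), big round at (292,168), square at (261,208) and small round at (297,204).

```bash
cat > lib.py <<'E'
from station import *
import numpy as np, cv2
from scipy.spatial.transform import Rotation as R
def snap(n):
    p=camera_params(n); im=camera(n); return im,p
def cast(px,p,z):
    px=np.atleast_2d(np.asarray(px,float)); K=p["mtx"]
    d=np.c_[(px[:,0]-K[0,2])/K[0,0],-(px[:,1]-K[1,2])/K[1,1],-np.ones(len(px))]
    d=d@R.from_euler("xyz",p["orientation"]).as_matrix().T
    return p["position"]+d*((z-p["position"][2])/d[:,2])[:,None]
def proj(pt,p):
    c=(np.atleast_2d(pt)-p["position"])@R.from_euler("xyz",p["orientation"]).as_matrix(); K=p["mtx"]
    return np.c_[K[0,2]-K[0,0]*c[:,0]/c[:,2],K[1,2]+K[1,1]*c[:,1]/c[:,2]]
def white(im):
    h=cv2.cvtColor(im,cv2.COLOR_RGB2HSV); return ((h[...,1]<45)&(h[...,2]>70)).astype(np.uint8)*255
def blobs(m,amin,k=3):
    m=cv2.morphologyEx(m,cv2.MORPH_CLOSE,np.ones((k,k),np.uint8))
    cs=cv2.findContours(m,cv2.RETR_EXTERNAL,cv2.CHAIN_APPROX_NONE)[0]
    return [c for c in cs if cv2.contourArea(c)>amin]
def hullc(c):
    h=cv2.convexHull(c); M=cv2.moments(h); return M["m10"]/M["m00"],M["m01"]/M["m00"]
E
cat > top.py <<'E'
from lib import *
im,p=snap("top")
H=dict(big=62,small=50,square=55,oblong=50,mug=62,jug=55)
S=dict(big=(433,214),small=(374,239),square=(378,180),oblong=(152,214),mug=(194,247),jug=(196,188))
for c in blobs(white(im),60):
    u=np.array(hullc(c)); n=min(S,key=lambda k:np.hypot(*(u-S[k])))
    if np.hypot(*(u-S[n]))>15: continue
    w=cast(c[:,0],p,H[n]/2)[:,:2].astype(np.float32); r=cv2.minAreaRect(w)
    print(n,u.round(1),cast(u,p,H[n]/2)[0].round(1),"rect",np.round(r[0],1),np.round(r[1],1),round(r[2],1))
h=cv2.cvtColor(im,cv2.COLOR_RGB2HSV)
print(h[172,256],h[190,275],h[125,270],h[214,433])
sub=np.zeros(im.shape[:2],np.uint8); sub[140:240,225:330]=255
t=((h[...,2]<90)).astype(np.uint8)*255&sub
c=max(blobs(t,500,5),key=cv2.contourArea); w=cast(c[:,0],p,18)[:,:2].astype(np.float32); r=cv2.minAreaRect(w); print("tray",r)
th=cv2.drawContours(np.zeros_like(t),[c],-1,255,-1); th=cv2.erode(th,np.ones((7,7)))
m=((h[...,2]>100)).astype(np.uint8)*255&th
for c in blobs(m,80,3):
    w=cast(c[:,0],p,10)[:,:2].astype(np.float32); print("mat",np.round(hullc(c),1),cast(hullc(c),p,10)[0].round(1),np.round(cv2.minAreaRect(w)[1],1),cv2.minAreaRect(w)[2])
E
python3 top.py
```

```text
mug [192.5 248.7] [407.1 281.2  31. ] rect [405.  277.8] [75.8 59.9] 10.9
small [373.8 238. ] [ 432.6 -251.9   25. ] rect [ 432.6 -251.1] [38.3 29.3] 89.3
big [432.4 213.9] [ 501.2 -424.3   31. ] rect [ 502.4 -423.3] [70.6 55.9] 89.3
oblong [151.3 213.8] [511.6 405.2  25. ] rect [511.8 405.7] [83.3 40.9] 58.7
jug [193.8 187. ] [589.6 278.4  27.5] rect [589.8 283.8] [53.9 77.5] 0.0
square [378.4 179.4] [ 605.5 -269.5   27.5] rect [ 605.3 -269.7] [55.9 56.8] 70.6
[ 16 138 107] [ 12 166  60] [110 153  80] [ 20  11 136]
tray ((586.140380859375, 34.6268310546875), (244.21902465820312, 243.0734405517578), 6.529377460479736)
mat [296.6 203.7] [537.5 -26.5  10. ] [50.8 48. ] 89.29519653320312
mat [259.9 208.3] [525.1  83.3  10. ] [70.1 68.8] 5.985442161560059
mat [255.7 172.2] [634.4  95.1  10. ] [93.9 57.9] 6.164186000823975
mat [291.9 167.6] [646.9 -14.   10. ] [72.2 75.9] 89.2353515625
```

>>> play_rows(series=[{"travel": [10.78, -3.55, 0], "angular": [0, 0, 1.48], "fingers": 85}, {"travel": [10.78, -3.55, 0], "angular": [0, 0, 1.48], "fingers": 85}, {"travel": [10.78, -3.55, 0], "angular": [0, 0, 1.48], "fingers": 85}, {"travel": [10.78, -3.55, 0], "angular": [0, 0, 1.48], "fingers": 85}, {"travel": [10.78, -3.55, 0], "angular": [0, 0, 1.48], "fingers": 85}, {"travel": [10.78, -3.55, 0], "angular": [0, 0, 1.48], "fingers": 85}, {"travel": [10.78, -3.55, 0], "angular": [0, 0, 1.48], "fingers": 85}, {"travel": [10.78, -3.55, 0], "angular": [0, 0, 1.48], "fingers": 85}, {"travel": [10.78, -3.55, 0], "angular": [0, 0, 1.48], "fingers": 85}, {"travel": [10.78, -3.55, 0], "angular": [0, 0, 1.48], "fingers": 85}])

```text
clock: 1.15
ee_pos: [511.6, 404.7, 230.6]
eef_rot: [3.141, -0.001, -2.117]
contact_force: [0.6, 0.1, -0.1]
grip_width: 0.994
grip_force: 0.0
```

>>> play_rows(series=[{"travel": [0, 0, 0], "angular": [0, 0, 0], "fingers": 85}, {"travel": [0, 0, 0], "angular": [0, 0, 0], "fingers": 85}, {"travel": [0, 0, 0], "angular": [0, 0, 0], "fingers": 85}])

```text
clock: 1.45
ee_pos: [511.4, 405.1, 231.1]
eef_rot: [3.141, -0.0, -2.125]
contact_force: [-0.0, 0.2, 0.1]
grip_width: 0.995
grip_force: 0.0
```

```bash
cat > wr.py <<'E'
import sys
from lib import *
h=float(sys.argv[1]); name=sys.argv[2]
s=state(); im,p=snap("wrist")
cv2.imwrite(f"pics/{name}.png",cv2.cvtColor(im,cv2.COLOR_RGB2BGR))
print(s["clock"],s["ee_pos"].round(1),s["eef_rot"].round(3),s["joint_positions"].round(2),p["position"].round(1))
for c in blobs(white(im),1500,5):
    u=hullc(c); r=cv2.minAreaRect(cast(c[:,0],p,h)[:,:2].astype(np.float32))
    print(np.round(u),cast(u,p,h/2)[0].round(1),np.round(r[0],1),np.round(r[1],1),round(r[2],1))
E
python3 wr.py 50 w_obl
```

```text
1.45 [511.4 405.1 231.1] [ 3.141 -0.    -2.125] [ 0.56  0.52  0.11  1.16  0.   -0.46] [472.8 342.3 373.5]
[275. 175.] [512.7 400.9  25. ] [510.8 398.3] [82.  40.1] 58.2
[130. 102.] [593.2 269.   25. ] [584.6 280.4] [64.8 82.4] 4.5
[293.  15.] [422.5 287.1  25. ] [426.4 293.5] [26.8 56.4] 58.3
```

View pics/w_obl.png

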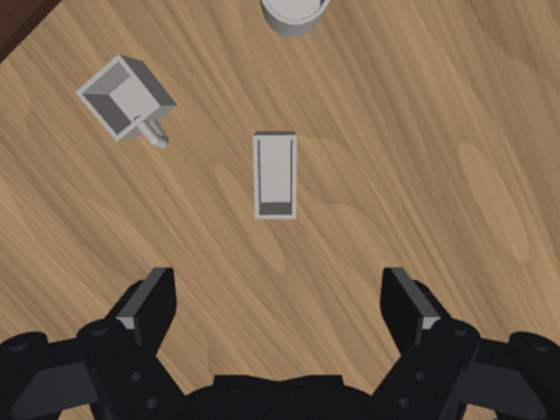

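The oblong pot lies under the gripper at px (275,175), aligned within 1°. The jug at (130,102) and mug at (293,15) are clear, so I'm going down to grasp.

>>> play_rows(series=[{"travel": [0.02, -0.08, -2], "angular": [0, 0, 0], "fingers": 75}, {"travel": [0.02, -0.08, -4], "angular": [0, 0, 0], "fingers": 75}, {"travel": [0.02, -0.08, -5.5], "angular": [0, 0, 0], "fingers": 75}, {"travel": [0.02, -0.08, -7], "angular": [0, 0, 0], "fingers": 75}, {"travel": [0.02, -0.08, -8], "angular": [0, 0, 0], "fingers": 75}, {"travel": [0.02, -0.08, -8.5], "angular": [0, 0, 0], "fingers": 75}, {"travel": [0.02, -0.08, -8.5], "angular": [0, 0, 0], "fingers": 60}, {"travel": [0.02, -0.08, -8.5], "angular": [0, 0, 0], "fingers": 45}, {"travel": [0.02, -0.08, -8.5], "angular": [0, 0, 0], "fingers": 30}, {"travel": [0.02, -0.08, -8.5], "angular": [0, 0, 0], "fingers": 20}])

```text
clock: 2.5
ee_pos: [513.4, 404.0, 20.8]
eef_rot: [-3.14, 0.003, -2.123]
contact_force: [0.5, 1.1, 3.3]
grip_width: 0.462
grip_force: 61.5
```

>>> play_rows(series=[{"travel": [0, 0, 0], "angular": [0, 0, 0], "fingers": 20}, {"travel": [0, 0, 0], "angular": [0, 0, 0], "fingers": 20}, {"travel": [0, 0, 0], "angular": [0, 0, 0], "fingers": 20}, {"travel": [0, 0, 0], "angular": [0, 0, 0], "fingers": 20}, {"travel": [0, 0, 0], "angular": [0, 0, 0], "fingers": 20}])

```text
clock: 3.0
ee_pos: [513.5, 404.0, 20.8]
eef_rot: [-3.14, 0.003, -2.123]
contact_force: [0.6, -0.2, 6.7]
grip_width: 0.455
grip_force: 62.0
```

>>> play_rows(series=[{"travel": [0, 0, 1], "angular": [0, 0, 0], "fingers": 20}, {"travel": [0, 0, 2.5], "angular": [0, 0, 0], "fingers": 20}, {"travel": [0, 0, 4], "angular": [0, 0, 0], "fingers": 20}, {"travel": [0, 0, 5.5], "angular": [0, 0, 0], "fingers": 20}, {"travel": [0.4, -1, 6], "angular": [0, 0, -0.1], "fingers": 20}, {"travel": [1, -2.5, 6], "angular": [0, 0, -0.2], "fingers": 20}, {"travel": [1.6, -4, 6], "angular": [0, 0, -0.3], "fingers": 20}, {"travel": [2.2, -5.5, 6], "angular": [0, 0, -0.42], "fingers": 20}, {"travel": [2.8, -7, 6], "angular": [0, 0, -0.54], "fingers": 20}, {"travel": [3.4, -8.5, 6], "angular": [0, 0, -0.66], "fingers": 20}])

```text
clock: 4.0
ee_pos: [597.0, 189.1, 168.7]
eef_rot: [3.141, -0.001, -2.788]
contact_force: [0.2, 0.4, -1.9]
grip_width: 0.457
grip_force: 61.2
```

>>> play_rows(series=[{"travel": [0.6, -1.5, 0], "angular": [0, 0, -0.1], "fingers": 20}, {"travel": [1.1, -2.8, 0], "angular": [0, 0, -0.18], "fingers": 20}, {"travel": [1.4, -3.5, 0], "angular": [0, 0, -0.25], "fingers": 20}, {"travel": [1.51, -3.81, 0], "angular": [0, 0, -0.254], "fingers": 20}, {"travel": [1.51, -3.81, 0], "angular": [0, 0, -0.254], "fingers": 20}, {"travel": [1.51, -3.81, 0], "angular": [0, 0, -0.254], "fingers": 20}, {"travel": [1.51, -3.81, 0], "angular": [0, 0, -0.254], "fingers": 20}])

```text
clock: 4.7
ee_pos: [634.2, 96.8, 168.7]
eef_rot: [3.141, -0.0, -3.034]
contact_force: [-0.3, -0.3, -2.8]
grip_width: 0.456
grip_force: 61.2
```

```bash
python3 wr.py 150 w_obl2
python3 - <<'E'
from lib import *
im,p=snap("side"); cv2.imwrite("pics/s1.png",cv2.cvtColor(cv2.resize(im[100:300,180:400],None,fx=3,fy=3),cv2.COLOR_RGB2BGR)[:600,:])
E
```

```text
4.7 [634.2  96.8 168.7] [ 3.141 -0.    -3.034] [ 0.04  0.54 -0.02  1.01  0.   -0.07] [561.1  88.6 311.1]
[278. 274.] [683.6 101.9  75. ] [650.6  98.1] [121.8  80.5] 6.1
[501. 165.] [585.9 243.7  75. ] [579.  195.4] [34.3 54.3] 4.5
```

View pics/w_obl2.png

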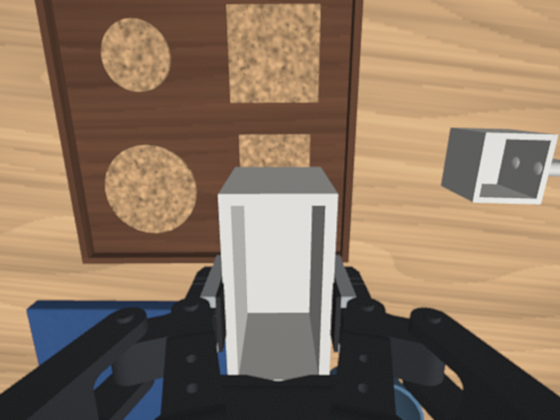

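The pot is held square: its front rim runs at row 198 between columns 220 and 336. I'll check its offset along the fingers, and use the visible mats to check the tray pose.

```bash
cat > chk.py <<'E'
from lib import *
p=camera_params("wrist"); s=state()
e=s["ee_pos"]; a=s["eef_rot"][2]
w=cast([[221,198],[335,198]],p,200)[:,:2]-e[:2]
print("rim front rel tool axes",(w@np.array([[np.cos(a),np.sin(a)],[-np.sin(a),np.cos(a)]]).T).round(1))
im=cv2.imread("pics/w_obl2.png"); h=cv2.cvtColor(im,cv2.COLOR_BGR2HSV)
m=((h[...,2]>105)&(h[...,1]>60)).astype(np.uint8)*255; m[:,345:]=0; m[250:]=0; m[:,:75]=0
for c in blobs(m,2000,9):
    r=cv2.minAreaRect(cast(c[:,0],p,10)[:,:2].astype(np.float32)); print(np.round(hullc(c)),cast(hullc(c),p,10)[0].round(1),np.round(r[1]),round(r[2],1))
E
python3 chk.py
```

```text
rim front rel tool axes [[ 43.2  18.9]
 [ 43.2 -18.5]]
[198. 182.] [635.9  25.7  10. ] [110. 227.] 6.1
[218.  62.] [536.2  38.3  10. ] [ 86. 224.] 9.2
```

Run:
```python
from lib import *
p=camera_params("wrist")
print(cast([[151,190],[136,55],[274,53]],p,10).round(1))
```

```text
[[647.8 -14.9  10. ]
 [538.3 -27.   10. ]
 [525.2  81.7  10. ]]
```

Three mats agree with the top view to within 1.5 mm, and the pot sits about 3 mm forward in the grip. I'm placing it with that correction.

>>> play_rows(series=[{"travel": [0.08, -0.04, -1.5], "angular": [0, 0, 0], "fingers": 20}, {"travel": [0.08, -0.04, -3], "angular": [0, 0, 0], "fingers": 20}, {"travel": [0.08, -0.04, -4.3], "angular": [0, 0, 0], "fingers": 20}, {"travel": [0.08, -0.04, -5], "angular": [0, 0, 0], "fingers": 20}, {"travel": [0.08, -0.04, -5.35], "angular": [0, 0, 0], "fingers": 20}, {"travel": [0.08, -0.04, -5.5], "angular": [0, 0, 0], "fingers": 20}, {"travel": [0.08, -0.04, -5.56], "angular": [0, 0, 0], "fingers": 20}, {"travel": [0.08, -0.04, -5.56], "angular": [0, 0, 0], "fingers": 20}, {"travel": [0.08, -0.04, -5.56], "angular": [0, 0, 0], "fingers": 20}, {"travel": [0.08, -0.04, -5.56], "angular": [0, 0, 0], "fingers": 20}])

```text
clock: 5.8
ee_pos: [637.8, 94.4, 30.8]
eef_rot: [-3.141, 0.002, -3.037]
contact_force: [-0.3, 0.2, -0.0]
grip_width: 0.456
grip_force: 61.4
```

>>> play_rows(series=[{"travel": [0, 0, 0], "angular": [0, 0, 0], "fingers": 55}, {"travel": [0, 0, 0], "angular": [0, 0, 0], "fingers": 60}, {"travel": [0, 0, 0], "angular": [0, 0, 0], "fingers": 60}, {"travel": [0, 0, 0], "angular": [0, 0, 0], "fingers": 60}, {"travel": [0, 0, 1], "angular": [0, 0, 0], "fingers": 60}, {"travel": [0, 0, 2.5], "angular": [0, 0, 0], "fingers": 60}, {"travel": [0, 0, 4], "angular": [0, 0, 0], "fingers": 60}, {"travel": [0, 0, 6], "angular": [0, 0, 0], "fingers": 70}, {"travel": [0, 0, 8], "angular": [0, 0, 0], "fingers": 85}, {"travel": [0, 0, 8], "angular": [0, 0, 0], "fingers": 85}])

```text
clock: 6.8
ee_pos: [641.1, 94.6, 238.4]
eef_rot: [-3.141, 0.014, -3.037]
contact_force: [1.2, 0.6, -0.4]
grip_width: 0.995
grip_force: 0.0
```

>>> play_rows(series=[{"travel": [-0.15, -2, 0], "angular": [0, 0, -0.1], "fingers": 85}, {"travel": [-0.3, -4, 0], "angular": [0, 0, -0.2], "fingers": 85}, {"travel": [-0.5, -6, 0], "angular": [0, 0, -0.3], "fingers": 85}, {"travel": [-0.7, -8, 0], "angular": [0, 0, -0.45], "fingers": 85}, {"travel": [-0.9, -10, 0], "angular": [0, 0, -0.45], "fingers": 85}, {"travel": [-1.1, -12, 0], "angular": [0, 0, -0.45], "fingers": 85}, {"travel": [-1.25, -14.56, 0], "angular": [0, 0, -0.45], "fingers": 85}, {"travel": [-1.25, -14.56, 0], "angular": [0, 0, -0.45], "fingers": 85}, {"travel": [-1.25, -14.56, 0], "angular": [0, 0, -0.45], "fingers": 85}, {"travel": [-1.25, -14.56, 0], "angular": [0, 0, -0.45], "fingers": 85}])

```text
clock: 7.8
ee_pos: [605.4, -268.8, 229.2]
eef_rot: [3.141, -0.001, 2.796]
contact_force: [-0.3, 0.2, -0.2]
grip_width: 0.998
grip_force: 0.0
```

```bash
python3 wr.py 55 w_sq; python3 top.py
```

```text
7.8 [ 605.4 -268.8  229.2] [ 3.141e+00 -1.000e-03  2.796e+00] [-0.53  0.54  0.14  1.17  0.   -0.18] [ 536.3 -244.4  371.6]
[277. 180.] [ 606.5 -270.7   27.5] [ 601.7 -268.8] [52.1 58.3] 70.2
[ 81. 132.] [ 498.2 -431.6   27.5] [ 500.2 -416. ] [84.1 60.2] 88.7
mug [192.7 248.9] [406.6 280.6  31. ] rect [405.  277.1] [76.2 62.2] 11.6
big [437.1 215.1] [ 497.5 -438.1   31. ] rect [ 495.2 -439.9] [35.8 62.6] 65.2
jug [194.2 187.1] [589.5 277.4  27.5] rect [589.9 282.2] [80.6 53.8] 89.3
[ 19  13 152] [ 11 154  68] [110 149  89] [ 30  10 124]
tray ((585.9249877929688, 34.545677185058594), (242.80653381347656, 242.22274780273438), 6.462337493896484)
mat [259.9 208.3] [525.2  83.4  10. ] [71.2 71.5] 5.989426136016846
mat [296.4 203.6] [537.9 -26.1  10. ] [50.8 51. ] 89.30709075927734
mat [255.7 172.1] [634.5  95.2  10. ] [95.6 59.3] 6.339637279510498
mat [291.7 167.5] [647.  -13.4  10. ] [77.  76.9] 44.100860595703125
```

View pics/w_sq.png

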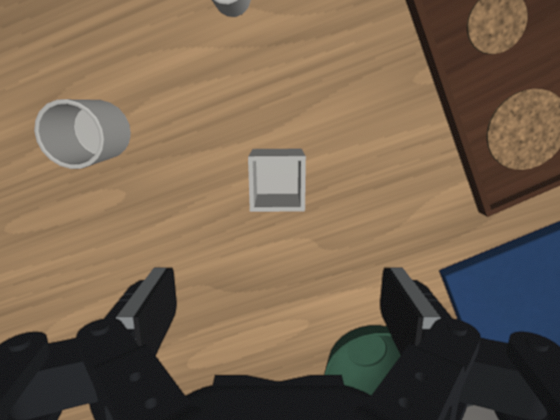

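The square pot is centred under the gripper at px (277,180) and aligned. Nothing is near the fingers, so I'm grasping it.

>>> play_rows(series=[{"travel": [0.02, -0.01, -2], "angular": [0, 0, 0], "fingers": 85}, {"travel": [0.02, -0.01, -4], "angular": [0, 0, 0], "fingers": 85}, {"travel": [0.02, -0.01, -5.5], "angular": [0, 0, 0], "fingers": 85}, {"travel": [0.02, -0.01, -7], "angular": [0, 0, 0], "fingers": 85}, {"travel": [0.02, -0.01, -8], "angular": [0, 0, 0], "fingers": 85}, {"travel": [0.02, -0.01, -8.4], "angular": [0, 0, 0], "fingers": 80}, {"travel": [0.02, -0.01, -8.4], "angular": [0, 0, 0], "fingers": 70}, {"travel": [0.02, -0.01, -8.4], "angular": [0, 0, 0], "fingers": 60}, {"travel": [0.02, -0.01, -8.4], "angular": [0, 0, 0], "fingers": 45}, {"travel": [0.02, -0.01, -8.4], "angular": [0, 0, 0], "fingers": 30}])

```text
clock: 8.9
ee_pos: [607.8, -270.6, 22.2]
eef_rot: [-3.141, 0.004, 2.797]
contact_force: [0.8, 0.8, 5.0]
grip_width: 0.605
grip_force: 63.9
```

>>> play_rows(series=[{"travel": [0, 0, 0], "angular": [0, 0, 0], "fingers": 30}, {"travel": [0, 0, 0], "angular": [0, 0, 0], "fingers": 30}, {"travel": [0, 0, 0], "angular": [0, 0, 0], "fingers": 30}, {"travel": [0, 0, 0], "angular": [0, 0, 0], "fingers": 30}, {"travel": [0, 0, 1], "angular": [0, 0, 0], "fingers": 30}, {"travel": [0, 0, 2.5], "angular": [0, 0, 0], "fingers": 30}, {"travel": [0, 0, 4], "angular": [0, 0, 0], "fingers": 30}, {"travel": [0, 0, 5.4], "angular": [0, 0, 0], "fingers": 30}, {"travel": [0, 0, 6], "angular": [0, 0, 0], "fingers": 30}])

```text
clock: 9.8
ee_pos: [607.6, -270.8, 174.3]
eef_rot: [-3.141, 0.006, 2.796]
contact_force: [0.5, -0.5, -2.0]
grip_width: 0.598
grip_force: 63.1
```

>>> play_rows(series=[{"travel": [-0.25, 1, 0], "angular": [0, 0, 0.08], "fingers": 30}, {"travel": [-0.6, 2.6, 0], "angular": [0, 0, 0.16], "fingers": 30}, {"travel": [-1, 4.3, 0], "angular": [0, 0, 0.25], "fingers": 30}, {"travel": [-1.4, 6, 0], "angular": [0, 0, 0.35], "fingers": 30}, {"travel": [-1.8, 7.7, 0], "angular": [0, 0, 0.45], "fingers": 30}, {"travel": [-2.2, 9.4, 0], "angular": [0, 0, 0.45], "fingers": 30}, {"travel": [-2.6, 11.1, 0], "angular": [0, 0, 0.45], "fingers": 30}, {"travel": [-2.9, 12.6, 0], "angular": [0, 0, 0.45], "fingers": 30}, {"travel": [-3.15, 13.7, 0], "angular": [0, 0, 0.45], "fingers": 30}, {"travel": [-3.23, 14.11, 0], "angular": [0, 0, 0.45], "fingers": 30}])

```text
clock: 10.8
ee_pos: [524.2, 85.3, 170.1]
eef_rot: [3.141, -0.0, -3.034]
contact_force: [0.4, -0.6, -2.4]
grip_width: 0.596
grip_force: 63.2
```

>>> play_rows(series=[{"travel": [0, 0, -0.5], "angular": [0, 0, 0], "fingers": 30}, {"travel": [0, 0, -0.5], "angular": [0, 0, 0], "fingers": 30}, {"travel": [0, 0, -0.5], "angular": [0, 0, 0], "fingers": 30}, {"travel": [0, 0, -0.5], "angular": [0, 0, 0], "fingers": 30}])

```text
clock: 11.2
ee_pos: [525.6, 81.6, 157.1]
eef_rot: [-3.141, -0.0, -3.039]
contact_force: [0.5, 0.1, -1.3]
grip_width: 0.6
grip_force: 63.2
```

```bash
python3 wr.py 150 w_sq2
```

```text
11.2 [525.6  81.6 157.1] [-3.141 -0.    -3.039] [ 0.02  0.36 -0.35  0.86 -0.   -0.09] [452.5  73.9 299.4]
[493. 292.] [567.5 241.6  75. ] [529.6 184.2] [66.4 37.7] 63.6
[278. 289.] [580.6  87.1  75. ] [542.   83.1] [98.7 93.8] 6.5
[532.  79.] [423.8 224.4  75. ] [435.6 173.1] [32.9 24.7] 18.9
```

View pics/w_sq2.png

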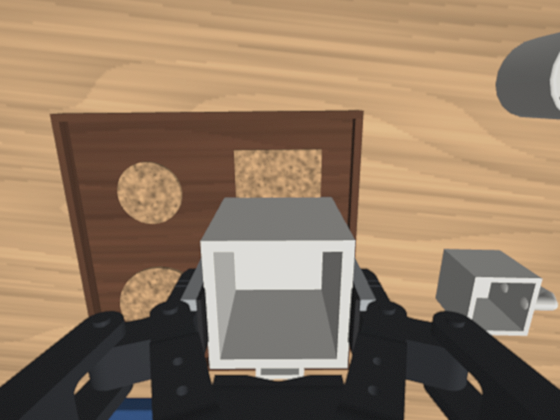

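The pot is held square, with its front rim at row 241, columns 202–354, and its back rim at about row 365. Now its offset.

Run:
```python
from lib import *
p=camera_params("wrist"); s=state(); e=s["ee_pos"]; a=s["eef_rot"][2]
M=np.array([[np.cos(a),np.sin(a)],[-np.sin(a),np.cos(a)]]).T
print(((cast([[202,241],[354,241],[210,366],[350,366]],p,192)[:,:2]-e[:2])@M).round(1),e)
print(cast([[150,193]],p,10).round(1))
```

```text
[[ 29.5  25.3]
 [ 29.5 -24.9]
 [-20.4  25.4]
 [-20.4 -26.5]] [525.71737063  81.79931712 157.24189787]
[[538.1 -26.7  10. ]]
```

>>> play_rows(series=[{"travel": [0.14, 0.03, -1.5], "angular": [0, 0, 0], "fingers": 30}, {"travel": [0.14, 0.03, -3], "angular": [0, 0, 0], "fingers": 30}, {"travel": [0.14, 0.03, -4.1], "angular": [0, 0, 0], "fingers": 30}, {"travel": [0.14, 0.03, -4.6], "angular": [0, 0, 0], "fingers": 30}, {"travel": [0.14, 0.03, -4.9], "angular": [0, 0, 0], "fingers": 30}, {"travel": [0.14, 0.03, -5.04], "angular": [0, 0, 0], "fingers": 30}, {"travel": [0.14, 0.03, -5.08], "angular": [0, 0, 0], "fingers": 30}, {"travel": [0.14, 0.03, -5.08], "angular": [0, 0, 0], "fingers": 30}, {"travel": [0.14, 0.03, -5.08], "angular": [0, 0, 0], "fingers": 30}])

```text
clock: 12.15
ee_pos: [529.4, 83.4, 32.1]
eef_rot: [-3.141, 0.001, -3.037]
contact_force: [-4.1, -0.5, 5.8]
grip_width: 0.6
grip_force: 64.0
```

>>> play_rows(series=[{"travel": [0, 0, 0], "angular": [0, 0, 0], "fingers": 65}, {"travel": [0, 0, 0], "angular": [0, 0, 0], "fingers": 75}, {"travel": [0, 0, 0], "angular": [0, 0, 0], "fingers": 75}, {"travel": [0, 0, 0], "angular": [0, 0, 0], "fingers": 75}, {"travel": [0, 0, 1], "angular": [0, 0, 0], "fingers": 75}, {"travel": [0, 0, 2.5], "angular": [0, 0, 0], "fingers": 75}, {"travel": [0, 0, 4], "angular": [0, 0, 0], "fingers": 75}, {"travel": [0, 0, 6], "angular": [0, 0, 0], "fingers": 85}, {"travel": [0, 0, 8], "angular": [0, 0, 0], "fingers": 85}, {"travel": [0, 0, 8], "angular": [0, 0, 0], "fingers": 85}])

```text
clock: 13.15
ee_pos: [533.1, 83.8, 237.6]
eef_rot: [-3.141, 0.012, -3.037]
contact_force: [0.8, 0.0, -0.8]
grip_width: 0.995
grip_force: 0.0
```

>>> play_rows(series=[{"travel": [-0.5, -1.8, 0], "angular": [0, 0, 0], "fingers": 85}, {"travel": [-1, -3.6, 0], "angular": [0, 0, 0], "fingers": 85}, {"travel": [-1.6, -5.5, 0], "angular": [0, 0, 0], "fingers": 85}, {"travel": [-2.1, -7.4, 0], "angular": [0, 0, 0], "fingers": 85}, {"travel": [-2.7, -9.3, 0], "angular": [0, 0, 0], "fingers": 85}, {"travel": [-3.2, -11.2, 0], "angular": [0, 0, 0], "fingers": 80}, {"travel": [-3.7, -12.8, 0], "angular": [0, 0, 0], "fingers": 75}, {"travel": [-3.85, -13.41, 0], "angular": [0, 0, 0], "fingers": 70}, {"travel": [-3.85, -13.41, 0], "angular": [0, 0, 0], "fingers": 70}, {"travel": [-3.85, -13.41, 0], "angular": [0, 0, 0], "fingers": 70}])

```text
clock: 14.15
ee_pos: [432.5, -251.0, 229.9]
eef_rot: [3.14, -0.0, -3.037]
contact_force: [0.0, -0.1, -0.4]
grip_width: 0.819
grip_force: 0.0
```

```bash
python3 wr.py 50 w_sm
python3 - <<'E'
from lib import *
im,p=snap("top"); cv2.imwrite("pics/t2.png",cv2.cvtColor(cv2.resize(im[140:270,130:330],None,fx=4,fy=4),cv2.COLOR_RGB2BGR))
E
```

```text
14.15 [ 432.5 -251.   229.9] [ 3.14  -0.    -3.037] [-0.67  0.24 -0.32  1.02  0.   -0.78] [ 359.4 -259.1  372.3]
[100. 228.] [ 506.2 -431.8   25. ] [ 497.6 -417.8] [61.1 91.2] 32.9
```

View pics/t2.png

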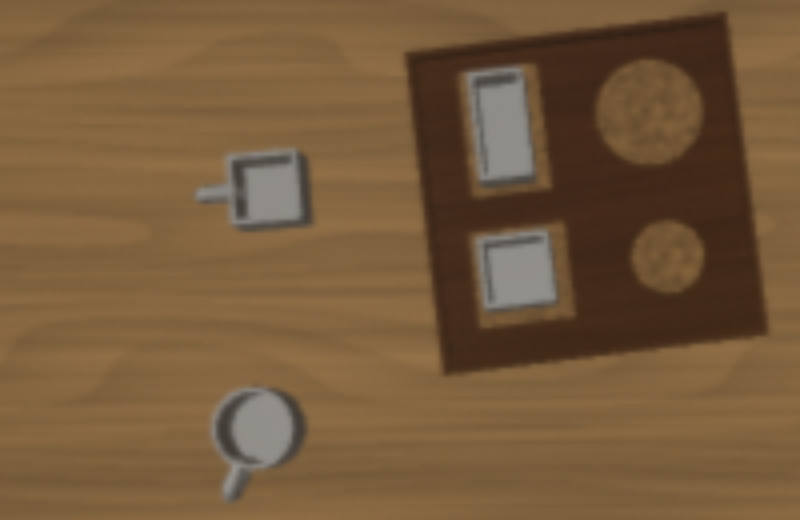

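Both pots stand square on their mats, the oblong at crop px (503,125) and the square at (517,270). The mug and jug are untouched. Next I'll measure the placed pots and the small pot.

```bash
sed -i 's/1500/500/' wr.py; python3 wr.py 50 w_sm
python3 - <<'E'
from lib import *
im,p=snap("top"); m=white(im); m[:,:235]=0; m[:,325:]=0; m[235:]=0; m[:145]=0
for c in blobs(m,50): 
    u=hullc(c); r=cv2.minAreaRect(cast(c[:,0],p,37)[:,:2].astype(np.float32)); print(np.round(u,1),cast(u,p,10+26)[0].round(1),np.round(r[0]),np.round(r[1]),r[2])
E
```

```text
14.25 [ 432.9 -250.2  230.1] [ 3.141 -0.    -3.035] [-0.67  0.24 -0.32  1.02  0.   -0.78] [ 359.7 -258.5  372.4]
[547. 347.] [600.9  86.2  25. ] [582.5  66.7] [64.3 26.7] 52.6
[547. 292.] [530.5  62.4  25. ] [524.5  38.6] [78.2 29.6] 19.1
[389. 291.] [ 548.1 -113.7   25. ] [ 531.2 -123.6] [75.  19.7] 31.0
[167. 291.] [ 574.4 -359.9   25. ] [ 555.6 -354. ] [20.2 74.4] 71.6
[ 99. 228.] [ 506.1 -431.9   25. ] [ 497.3 -417.9] [61.  91.3] 33.0
[276. 179.] [ 435.1 -252.4   25. ] [ 429.6 -252.9] [40.2 34.9] 6.1
[258.7 207.3] [526.4  85.3  36. ] [526.  85.] [54. 53.] 5.971532821655273
[254.9 171. ] [634.1  95.8  36. ] [634.  96.] [84. 40.] 6.317570209503174
```

Both placed pots are within about 2.5 mm of their mat centres. Next, the small round pot.

>>> play_rows(series=[{"travel": [0.04, -0.02, -2], "angular": [0, 0, 0], "fingers": 70}, {"travel": [0.04, -0.02, -4], "angular": [0, 0, 0], "fingers": 70}, {"travel": [0.04, -0.02, -5.5], "angular": [0, 0, 0], "fingers": 70}, {"travel": [0.04, -0.02, -7], "angular": [0, 0, 0], "fingers": 70}, {"travel": [0.04, -0.02, -8], "angular": [0, 0, 0], "fingers": 70}, {"travel": [0.04, -0.02, -8.4], "angular": [0, 0, 0], "fingers": 65}, {"travel": [0.04, -0.02, -8.4], "angular": [0, 0, 0], "fingers": 50}, {"travel": [0.04, -0.02, -8.4], "angular": [0, 0, 0], "fingers": 40}, {"travel": [0.04, -0.02, -8.4], "angular": [0, 0, 0], "fingers": 30}, {"travel": [0.04, -0.02, -8.4], "angular": [0, 0, 0], "fingers": 20}])

```text
clock: 15.35
ee_pos: [434.8, -252.8, 21.9]
eef_rot: [-3.14, 0.002, -3.037]
contact_force: [-1.4, 1.5, 5.9]
grip_width: 0.406
grip_force: 60.2
```

>>> play_rows(series=[{"travel": [0, 0, 0], "angular": [0, 0, 0], "fingers": 20}, {"travel": [0, 0, 0], "angular": [0, 0, 0], "fingers": 20}, {"travel": [0, 0, 0], "angular": [0, 0, 0], "fingers": 20}, {"travel": [0, 0, 0], "angular": [0, 0, 0], "fingers": 20}, {"travel": [0, 0, 1], "angular": [0, 0, 0], "fingers": 20}, {"travel": [0, 0, 2.5], "angular": [0, 0, 0], "fingers": 20}, {"travel": [0, 0, 4], "angular": [0, 0, 0], "fingers": 20}, {"travel": [0, 0, 5.4], "angular": [0, 0, 0], "fingers": 20}, {"travel": [0, 0, 6], "angular": [0, 0, 0], "fingers": 20}])

```text
clock: 16.25
ee_pos: [435.1, -253.4, 174.4]
eef_rot: [-3.137, 0.004, -3.037]
contact_force: [0.2, -0.6, -1.5]
grip_width: 0.404
grip_force: 60.1
```

>>> play_rows(series=[{"travel": [0.4, 0.9, 0], "angular": [0, 0, 0], "fingers": 20}, {"travel": [1, 2.2, 0], "angular": [0, 0, 0], "fingers": 20}, {"travel": [1.7, 3.6, 0], "angular": [0, 0, 0], "fingers": 20}, {"travel": [2.4, 5, 0], "angular": [0, 0, 0], "fingers": 20}, {"travel": [3, 6.4, 0], "angular": [0, 0, 0], "fingers": 20}, {"travel": [3.6, 7.7, 0], "angular": [0, 0, 0], "fingers": 20}, {"travel": [4.1, 8.7, 0], "angular": [0, 0, 0], "fingers": 20}, {"travel": [4.22, 9.02, 0], "angular": [0, 0, 0], "fingers": 20}, {"travel": [4.22, 9.02, 0], "angular": [0, 0, 0], "fingers": 20}, {"travel": [4.22, 9.02, 0], "angular": [0, 0, 0], "fingers": 20}])

```text
clock: 17.25
ee_pos: [538.7, -27.3, 170.4]
eef_rot: [-3.141, -0.0, -3.037]
contact_force: [-0.4, -0.1, -0.6]
grip_width: 0.407
grip_force: 60.2
```

```bash
python3 wr.py 150 w_sm2
```

```text
17.25 [538.7 -27.3 170.4] [-3.141 -0.    -3.037] [-0.19  0.36 -0.31  0.9  -0.   -0.29] [465.5 -35.2 312.7]
[404. 288.] [590.3  74.   75. ] [551.3  40.8] [34.5 35.4] 6.0
[335. 281.] [590.2  21.3  75. ] [550.4   4.3] [31.1  9.3] 18.8
[221. 281.] [598.9 -64.8  75. ] [556.6 -56.3] [ 9.3 31.6] 83.5
[552. 274.] [567.6 182.3  75. ] [536.1 112.5] [35.7  9.6] 19.0
[278. 284.] [597.  -21.3  75. ] [556.  -25.7] [71.7 50. ] 6.0
[420. 198.] [519.7  70.7  75. ] [503.6  37.3] [39.4 44.4] 6.0
```

View pics/w_sm2.png

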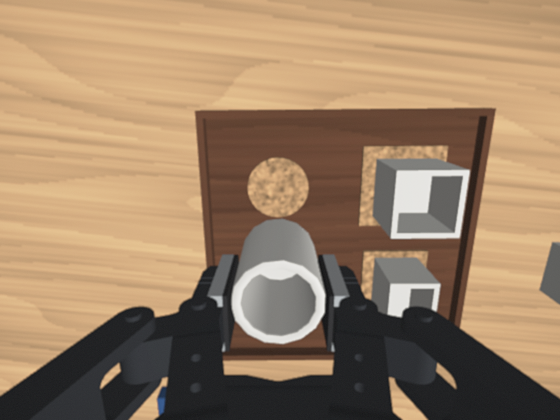

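The small pot is held upright with its rim centre at about px (278,300). Its mat's centre is at (278,187).

Run:
```python
from lib import *
p=camera_params("wrist")
print(cast([[278.5,301]],p,200).round(1),cast([[278,187]],p,10).round(1),state()["ee_pos"])
```

```text
[[534.8 -28.1 200. ]] [[537.7 -27.9  10. ]] [538.61750008 -27.65791699 170.3867959 ]
```

>>> play_rows(series=[{"travel": [0.1, 0.02, -1.5], "angular": [0, 0, 0], "fingers": 20}, {"travel": [0.1, 0.02, -3], "angular": [0, 0, 0], "fingers": 20}, {"travel": [0.1, 0.02, -4.3], "angular": [0, 0, 0], "fingers": 20}, {"travel": [0.1, 0.02, -5], "angular": [0, 0, 0], "fingers": 20}, {"travel": [0.1, 0.02, -5.35], "angular": [0, 0, 0], "fingers": 20}, {"travel": [0.1, 0.02, -5.5], "angular": [0, 0, 0], "fingers": 20}, {"travel": [0.1, 0.02, -5.56], "angular": [0, 0, 0], "fingers": 20}, {"travel": [0.1, 0.02, -5.57], "angular": [0, 0, 0], "fingers": 20}, {"travel": [0.1, 0.02, -5.57], "angular": [0, 0, 0], "fingers": 20}])

```text
clock: 18.2
ee_pos: [542.7, -26.3, 32.1]
eef_rot: [-3.141, 0.002, -3.037]
contact_force: [0.0, 0.6, -0.8]
grip_width: 0.404
grip_force: 60.1
```

>>> play_rows(series=[{"travel": [0, 0, 0], "angular": [0, 0, 0], "fingers": 50}, {"travel": [0, 0, 0], "angular": [0, 0, 0], "fingers": 60}, {"travel": [0, 0, 0], "angular": [0, 0, 0], "fingers": 60}, {"travel": [0, 0, 0], "angular": [0, 0, 0], "fingers": 60}, {"travel": [0, 0, 1], "angular": [0, 0, 0], "fingers": 60}, {"travel": [0, 0, 2.5], "angular": [0, 0, 0], "fingers": 60}, {"travel": [0, 0, 4], "angular": [0, 0, 0], "fingers": 60}, {"travel": [0, 0, 6], "angular": [0, 0, 0], "fingers": 85}, {"travel": [0, 0, 8], "angular": [0, 0, 0], "fingers": 85}, {"travel": [0, 0, 8], "angular": [0, 0, 0], "fingers": 85}])

```text
clock: 19.2
ee_pos: [545.7, -26.8, 238.5]
eef_rot: [-3.138, 0.012, -3.037]
contact_force: [1.2, -0.3, 0.0]
grip_width: 0.996
grip_force: 0.0
```

>>> play_rows(series=[{"travel": [-0.2, -1.9, 0], "angular": [0, 0, 0], "fingers": 85}, {"travel": [-0.4, -3.8, 0], "angular": [0, 0, 0], "fingers": 85}, {"travel": [-0.6, -5.7, 0], "angular": [0, 0, 0], "fingers": 85}, {"travel": [-0.8, -7.6, 0], "angular": [0, 0, 0], "fingers": 85}, {"travel": [-1, -9.5, 0], "angular": [0, 0, 0], "fingers": 85}, {"travel": [-1.2, -11.4, 0], "angular": [0, 0, 0], "fingers": 85}, {"travel": [-1.4, -13.3, 0], "angular": [0, 0, 0], "fingers": 85}, {"travel": [-1.5, -15, 0], "angular": [0, 0, 0], "fingers": 85}, {"travel": [-1.6, -15.92, 0], "angular": [0, 0, 0], "fingers": 85}, {"travel": [-1.6, -15.92, 0], "angular": [0, 0, 0], "fingers": 85}])

```text
clock: 20.2
ee_pos: [500.5, -427.5, 229.8]
eef_rot: [-3.141, -0.001, -3.041]
contact_force: [0.5, -0.1, -1.5]
grip_width: 0.996
grip_force: 0.0
```

>>> play_rows(series=[{"travel": [0, 0, 0], "angular": [0, 0, 0], "fingers": 85}, {"travel": [0, 0, 0], "angular": [0, 0, 0], "fingers": 85}])

```text
clock: 20.4
ee_pos: [501.7, -422.8, 230.8]
eef_rot: [3.141, -0.0, -3.036]
contact_force: [0.2, 0.6, 0.3]
grip_width: 0.996
grip_force: 0.0
```

```bash
python3 wr.py 62 w_big
```

```text
20.4 [ 501.7 -422.8  230.8] [ 3.141 -0.    -3.036] [-0.81  0.53  0.12  1.16  0.   -0.92] [ 428.6 -431.   373.1]
[417. 300.] [ 621.9 -255.4   31. ] [ 599.3 -271.4] [81.4 21.1] 34.8
[139. 300.] [ 653.8 -561.2   31. ] [ 628.7 -550.2] [20.6 81.3] 67.0
[276. 181.] [ 503.9 -424.1   31. ] [ 498.3 -425.6] [63.4 59.1] 33.4
```

View pics/w_big.png

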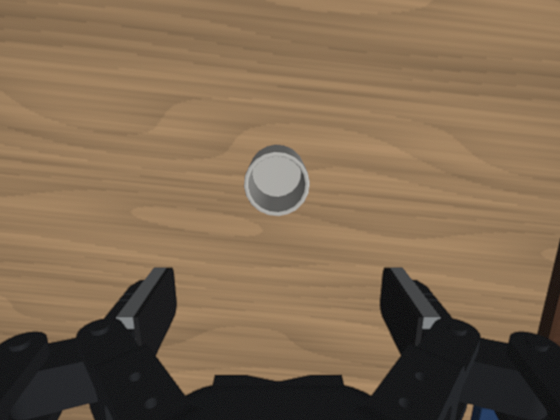

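The big pot is centred at px (276,181) with a clear surround, at about (503,-424). Grasping it now.

>>> play_rows(series=[{"travel": [0.05, 0, -2], "angular": [0, 0, 0], "fingers": 85}, {"travel": [0.05, 0, -3.7], "angular": [0, 0, 0], "fingers": 85}, {"travel": [0.05, 0, -5.2], "angular": [0, 0, 0], "fingers": 85}, {"travel": [0.05, 0, -6.7], "angular": [0, 0, 0], "fingers": 85}, {"travel": [0.05, 0, -7.8], "angular": [0, 0, 0], "fingers": 85}, {"travel": [0.05, 0, -8.24], "angular": [0, 0, 0], "fingers": 85}, {"travel": [0.05, 0, -8.24], "angular": [0, 0, 0], "fingers": 75}, {"travel": [0.05, 0, -8.24], "angular": [0, 0, 0], "fingers": 65}, {"travel": [0.05, 0, -8.24], "angular": [0, 0, 0], "fingers": 55}, {"travel": [0.05, 0, -8.24], "angular": [0, 0, 0], "fingers": 40}])

```text
clock: 21.45
ee_pos: [504.3, -425.2, 27.6]
eef_rot: [-3.139, 0.003, -3.037]
contact_force: [0.1, 1.0, 5.0]
grip_width: 0.676
grip_force: 64.7
```

>>> play_rows(series=[{"travel": [0, 0, 0], "angular": [0, 0, 0], "fingers": 40}, {"travel": [0, 0, 0], "angular": [0, 0, 0], "fingers": 40}, {"travel": [0, 0, 0], "angular": [0, 0, 0], "fingers": 40}, {"travel": [0, 0, 0], "angular": [0, 0, 0], "fingers": 40}, {"travel": [0, 0, 1], "angular": [0, 0, 0], "fingers": 40}, {"travel": [0, 0, 2.5], "angular": [0, 0, 0], "fingers": 40}, {"travel": [0, 0, 4], "angular": [0, 0, 0], "fingers": 40}, {"travel": [0, 0, 5.4], "angular": [0, 0, 0], "fingers": 40}, {"travel": [0, 0, 6], "angular": [0, 0, 0], "fingers": 40}])

```text
clock: 22.35
ee_pos: [504.1, -425.6, 179.9]
eef_rot: [-3.136, 0.004, -3.037]
contact_force: [-0.2, -0.4, -2.4]
grip_width: 0.678
grip_force: 64.9
```

>>> play_rows(series=[{"travel": [0.3, 0.9, 0], "angular": [0, 0, 0], "fingers": 40}, {"travel": [0.9, 2.5, 0], "angular": [0, 0, 0], "fingers": 40}, {"travel": [1.5, 4.2, 0], "angular": [0, 0, 0], "fingers": 40}, {"travel": [2.1, 5.9, 0], "angular": [0, 0, 0], "fingers": 40}, {"travel": [2.7, 7.6, 0], "angular": [0, 0, 0], "fingers": 40}, {"travel": [3.3, 9.3, 0], "angular": [0, 0, 0], "fingers": 40}, {"travel": [3.9, 11, 0], "angular": [0, 0, 0], "fingers": 40}, {"travel": [4.5, 12.7, 0], "angular": [0, 0, 0], "fingers": 40}, {"travel": [5.1, 14.3, 0], "angular": [0, 0, 0], "fingers": 40}, {"travel": [5.6, 15.7, 0], "angular": [0, 0, 0], "fingers": 40}])

```text
clock: 23.35
ee_pos: [643.4, -29.4, 175.6]
eef_rot: [-3.142, 0.001, -3.036]
contact_force: [0.9, -0.7, -3.6]
grip_width: 0.677
grip_force: 64.9
```

>>> play_rows(series=[{"travel": [0.25, 0.7, 0], "angular": [0, 0, 0], "fingers": 40}, {"travel": [0.25, 0.7, 0], "angular": [0, 0, 0], "fingers": 40}, {"travel": [0.25, 0.7, 0], "angular": [0, 0, 0], "fingers": 40}, {"travel": [0.25, 0.7, 0], "angular": [0, 0, 0], "fingers": 40}])

```text
clock: 23.75
ee_pos: [648.7, -15.6, 175.1]
eef_rot: [-3.141, -0.0, -3.039]
contact_force: [0.2, 0.9, -2.5]
grip_width: 0.675
grip_force: 64.9
```

```bash
python3 wr.py 150 w_big2
```

```text
23.75 [648.7 -15.6 175.1] [-3.141 -0.    -3.039] [-0.14  0.55  0.01  1.03 -0.   -0.24] [575.6 -23.4 317.4]
[278. 287.] [712.5  -9.4  75. ] [675.4 -12.4] [100.2 103.4] 54.2
[415. 191.] [626.2  80.2  75. ] [612.6  48.1] [55.6 35.4] 6.2
[279.  48.] [543.5 -26.4  75. ] [553.9 -25.4] [24.3 22.4] 7.1
[436.  43.] [530.   72.2  75. ] [544.7  42.4] [34.4 44.4] 6.3
```

View pics/w_big2.png

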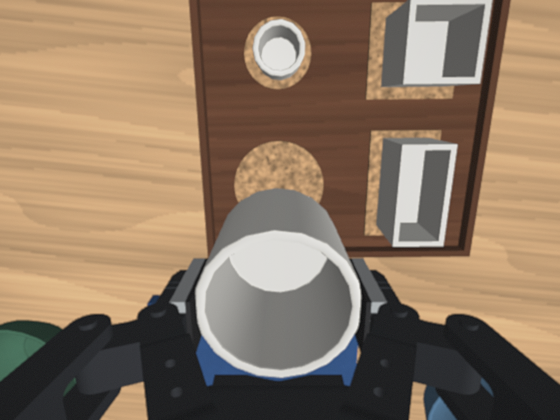

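The big pot is held upright with its rim centre at about px (278,304). The small pot stands centred on its mat at (278,50).

Run:
```python
from lib import *
p=camera_params("wrist")
print(cast([[278,304],[195,304],[361,304],[278,230],[278,377]],p,212).round(1))
```

```text
[[641.6 -16.7 212. ]
 [644.5 -45.  212. ]
 [638.7  11.6 212. ]
 [614.8 -19.5 212. ]
 [672.  -13.6 212. ]]
```

>>> play_rows(series=[{"travel": [0.14, 0.04, -1.5], "angular": [0, 0, 0], "fingers": 40}, {"travel": [0.14, 0.04, -3], "angular": [0, 0, 0], "fingers": 40}, {"travel": [0.14, 0.04, -4.3], "angular": [0, 0, 0], "fingers": 40}, {"travel": [0.14, 0.04, -5], "angular": [0, 0, 0], "fingers": 40}, {"travel": [0.14, 0.04, -5.35], "angular": [0, 0, 0], "fingers": 40}, {"travel": [0.14, 0.04, -5.5], "angular": [0, 0, 0], "fingers": 40}, {"travel": [0.14, 0.04, -5.56], "angular": [0, 0, 0], "fingers": 40}, {"travel": [0.14, 0.04, -5.57], "angular": [0, 0, 0], "fingers": 40}, {"travel": [0.14, 0.04, -5.57], "angular": [0, 0, 0], "fingers": 40}])

```text
clock: 24.7
ee_pos: [653.0, -14.0, 37.6]
eef_rot: [-3.14, 0.001, -3.038]
contact_force: [-4.8, -1.3, 6.9]
grip_width: 0.677
grip_force: 65.5
```

>>> play_rows(series=[{"travel": [0, 0, 0], "angular": [0, 0, 0], "fingers": 70}, {"travel": [0, 0, 0], "angular": [0, 0, 0], "fingers": 80}, {"travel": [0, 0, 0], "angular": [0, 0, 0], "fingers": 80}, {"travel": [0, 0, 0], "angular": [0, 0, 0], "fingers": 80}, {"travel": [0, 0, 1], "angular": [0, 0, 0], "fingers": 80}, {"travel": [0, 0, 2.5], "angular": [0, 0, 0], "fingers": 80}, {"travel": [0, 0, 4], "angular": [0, 0, 0], "fingers": 80}, {"travel": [0, 0, 6], "angular": [0, 0, 0], "fingers": 85}, {"travel": [-2, 0, 8], "angular": [0, 0, 0], "fingers": 85}, {"travel": [-4, 0, 8], "angular": [0, 0, 0], "fingers": 85}])

```text
clock: 25.7
ee_pos: [571.8, -13.7, 236.4]
eef_rot: [-3.139, 0.009, -3.036]
contact_force: [0.4, -0.3, 0.1]
grip_width: 0.997
grip_force: 0.0
```

>>> play_rows(series=[{"travel": [-1, -2, 0], "angular": [0, 0, 0], "fingers": 85}, {"travel": [-2, -4, 0], "angular": [0, 0, 0], "fingers": 85}, {"travel": [-2, -6, 0], "angular": [0, 0, 0], "fingers": 85}, {"travel": [-2, -8, 0], "angular": [0, 0, 0], "fingers": 85}, {"travel": [-2, -10, 0], "angular": [0, 0, 0], "fingers": 85}, {"travel": [-2, -12, 0], "angular": [0, 0, 0], "fingers": 85}, {"travel": [-2, -12, 0], "angular": [0, 0, 0], "fingers": 85}, {"travel": [-2, -12, 0], "angular": [0, 0, 0], "fingers": 85}])

```text
clock: 26.5
ee_pos: [518.1, -314.9, 231.6]
eef_rot: [3.141, -0.0, -3.04]
contact_force: [-0.6, 0.3, -0.9]
grip_width: 0.992
grip_force: 0.0
```

Run:
```python
from lib import *
im,p=snap("top"); cv2.imwrite("pics/t3.png",cv2.cvtColor(cv2.resize(im[130:280,130:330],None,fx=4,fy=4),cv2.COLOR_RGB2BGR))
m=white(im); m[:,:235]=0; m[:,325:]=0; m[235:]=0; m[:145]=0
for c in blobs(m,30): 
    u=hullc(c); r=cv2.minAreaRect(cast(c[:,0],p,37)[:,:2].astype(np.float32)); print(np.round(u,1),cast(u,p,36)[0].round(1),np.round(r[1]),r[2])
```

```text
[258.7 207.3] [526.4  85.4  36. ] [54. 53.] 6.4514265060424805
[296.2 201.9] [540.9 -25.2  36. ] [32. 35.] 89.28045654296875
[254.9 171. ] [634.1  95.8  36. ] [84. 40.] 6.317570209503174
[291.4 164.5] [652.1 -12.5  36. ] [56. 63.] 89.2645263671875
```

View pics/t3.png

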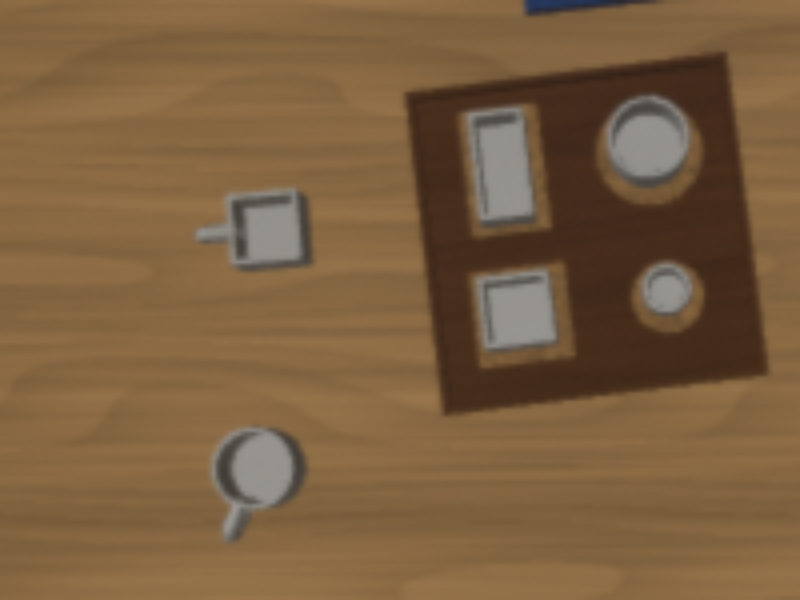

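All four pots stand upright and squared up on their own mats: big round at crop px (648,140), small round at (667,290), oblong at (503,165) and square at (518,310). The measured centre errors are at most 5 mm, against the 12 mm limit. The mug and jug haven't moved, and the arm is clear.

```bash
python3 -c "
from station import *
print(job_done())"
```

```text
the job is handed in; nothing more can be done
None
```

I handed the job in at about 26.5 s of the 104 s allowed: all four pots stand on their own mats, measured within about 5 mm of centre, and the mug and jug were left where they stood; `job_done()` gave no verdict.

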